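# Put the block plane away and snap its case shut

## Robot

A 7-joint arm with a two-finger parallel gripper is mounted at the origin on a cart in front of the work surface, level with it; the furniture and walls round the work are solid. World frame = base frame: x ahead of the robot, y to its left, z up, the work surface at z = 0. Lengths are in m, angles in rad, forces in N, time in s.
With the tool pointing down it reaches from about 0.4 to 0.85 m from the base axis. Payload 6.9 kg.
Tool frame: the origin (TCP) lies between the finger pads; the fingertips stand 17 mm ahead of it and the grasp point (between the pads) lies 2 mm behind it; z points along the fingers, y is the line along which they close (so a half turn about z gives the same grasp; the last joint's range is limited). The gripper opens to 85 mm and grips with 20 to 120 N. Pads are 22 mm wide; open, the fingers measure 114 mm over their backs; the gripper's body (76 mm by 85 mm) begins 54 mm behind the grasp point. The pads swing forward as they close: fully open they stand 13 mm farther back than shut.
Start: joints at [1.407, 0.507, -0.238, 1.5, 0.126, 1.149, -0.155], TCP at [0.167, -0.602, 0.248] pointing down, gripper open.
Joint ranges: [-3.08, 3.08], [-0.24, 2.05], [-1.43, 1.35], [0, 2.5], [-1.52, 4.66], [0.17, 1.96], [-2.89, 2.89]. Speed limits (rad/s): [2.39, 2.39, 3.14, 3.14, 3.14, 3.14, 3.14].

## Interface

Orientations are given as a 3x3 rotation matrix whose columns are the frame's x, y, z axes.
In Python, from bench import monitor, viewer, ctrl gives the robot as it stands.
- The arm moves only by the tool carry_out, never from a script. Its argument "deltas" is one flat list of numbers, 7 for each row, row after row: the shift along the tool's x, y, z normalised to -1 to 1, where 1 is 200 mm, then the turn, a rotation vector about the tool's x, y, z normalised to -1 to 1, where 1 is 120 degrees, then the finger opening in mm, from 0 to 85.4. In form: [dx, dy, dz, rx, ry, rz, gripper, dx, dy, dz, rx, ry, rz, gripper, ...]. A call has 1 to 20 rows; each row shifts and turns the commanded pose from where the row before left it, along the tool's axes as they then stand; what a row does not reach is not made up. A row lasts 1/8 s, in which the tool goes at most 62.5 mm and 10.7 degrees, less where a joint would pass 70% of its speed; a pose out of reach is approached as far as the arm can. A call with a number of a shift or a turn outside -1 to 1 is refused whole. A call with a gripper value outside its range is refused whole. The fingers move at their own pace and stop on an object; "force" is the grip in N (left out, the last holds). Time passes only in rows, so rows that do not move let the fingers close. It gives the time, the measured TCP pose, the force, the opening and the grip force at its end, in the units of the state.
- monitor.state(): the state, without advancing time (a new reading comes with each control period).
- viewer.snapshot(name): name is "scene" or "side" or "wrist"; returns a dict with "img" (400x640x3 uint8, blue, green, red), "depth" (400x640 float32, m along the optical axis (not along the pixel's ray), 0 where there is no reading), "intrinsics" (3x3 intrinsics, pixels), "T" (4x4, takes a point from camera to world coordinates). Camera axes: x right, y down, z forward; pixel columns grow to the right and rows downward; lengths in m; the calibration is good to about 2 mm. A picture is of the moment at which its call begins.
- ctrl.close_job(): hands the job in; it is judged then, once.
Trained networks look in the newest picture that a camera, given by its name, has taken for a name from the list of things; names that differ only in an ending like _2 or _b are one class to them, and where a whole thing is asked for, a point or a joint stands for the part that bears it (a point fixed in the world has none). Each returns a list of dicts, best first, with "p" (0 to 1); they miss things now and then, are a little off and sometimes report something else, mostly with a low value. They report only what shows in the picture. A call takes as long as a camera call. They do not tell look-alikes from the thing itself.
- viewer.outline_of(camera, query): "region" (400x640 bool, what is visible of it) and "at" ([column, row] in pixels, amid what is visible of it).
The state is a dict: "t": time; "q": joint angles; "joint_vel": joint speeds; "joint_torque": joint torques, N m; "ee_pos": TCP position; "eef_rot": TCP orientation; "ft_force": force on the tool from outside, world axes, zero at the start; "torque": the same for the moment, N m; "opening": finger opening in m; "gripper_force": force on a finger pad.
Only numpy, scipy, OpenCV 4.12 (cv2) and the standard library are available. Lean on these libraries where they do the work, as an engineer would, in place of code of your own. Each camera call takes 0.05 s, during which the arm holds its last target. There are 200 camera calls.

## Task

Put the block plane flat on its sole inside the open wooden case, then swing the lid down and press its free edge, the one opposite the hinge, past the spring catch until it snaps fully shut and stays shut by itself. Leave the other things on the bench where they are.

Things in the scene. Friction and masses are not known exactly. Their poses are not given: they have to be found in the camera images.
- case: Plain light-wood case with a hinged lid, fixed to the bench: 130 mm (x) by 210 mm (y), 64 mm high without the lid; walls and floor 6 mm, so inside 118 x 198 mm, 58 mm deep. Origin: centre of its underside, z up. The lid's hinge runs along y on the +x wall (away from the robot); the -x wall carries the spring catch at mid-width.
- lid (a joint): Lid angle, rad: 0 shut, 1.57 upright, stop at 1.95. Starts open, about upright; stays where it is put (stiff hinge, about 1.5 N at the free edge). Going down, its striker meets the catch roller at about 0.085; a push of 10 to 15 N near the free edge takes it past the roller at about 0.04 and it snaps to 0 (under 0.02 is shut). Let go before that, it springs back or stays ajar.
- lid_hinge (a point): Point on the lid's hinge line at mid-width: in the case's frame 65 mm along +x from the origin and 64.5 mm up. Its axes are the lid's: the lid is a flat light-wood board, 0.2 kg, lying from here along -x (130 mm long, 210 mm wide along y) and from z = 0 to its outer face at z = 10 mm; it turns about y.
- lid_edge (a point): Middle of the lid's free edge on the outer (when shut, upper) face; 74.5 mm above the bench when shut. Axes as at lid_hinge. A steel striker rod, 34 mm wide, stands 9 mm out beyond this edge at its lower side.
- catch_roller (a point): Centre of the spring catch's steel roller, 8 mm thick and 42 mm long along y, on the case's -x wall: 9 mm in front of the wall and 72 mm above the bench. It gives way outwards (-x of the case) by up to 9 mm and springs back. Below it a steel housing stands 18 mm out from the wall, 15 to 45 mm above the bench.
- block_plane: Block plane (metal body, blue lever cap, round wooden front knob) standing on its sole, 48 mm (x) by 160 mm (y) by 51 mm high, about 0.6 kg. Origin: centre of the sole, z up. Best grasped across x near the origin by its flat side cheeks, 48 mm apart, from the bench up to 26 mm, y from -40 to 45 mm. It fits the case with its length along the case's y, either way round.
- tape_electrical: Bystander: small roll of black tape lying flat, 59 mm across, 19 mm high, between the plane's and the case's places.
- paint_brush: Bystander: flat paint brush 44 x 197 x 15 mm behind the work.
- spring_clamp_b: Bystander: spring clamp 79 x 158 x 25 mm behind the work.
Not all that is in view belongs to the job. Of the things that look like the block_plane, the largest one is meant.

How it is judged:
By the outcome, as a careful person would: the job done as asked, in the order asked, and still so for the second after the job is handed in, with the robot touching nothing.
It also fails if it takes over 59 s, if anything falls off the work surface, if the arm or the gripper's body presses on something with over 40 N, if the wrist force passes 120 N, or if a joint passes its speed limit or range.

## Working session

There is one attempt and no reset: what is moved stays moved. The work goes in short steps, Python scripts to look and compute and a tool call to move; the robot and the scene stay as the last step left them, time stands still between calls to the robot, and variables do not carry over. Pictures are saved under pics/ and viewed, at most 10 in all, crops included, and the job is handed in when it is done.

Besides the shell and the picture viewer there is one more tool, called as name(argument=value, ...) on one line, values as JSON. carry_out: Moves the arm, as the interface text tells. Its arguments: {"type":"object","properties":{"deltas":{"type":"array"},"force":{"type":"number"}},"required":["deltas"]}

```bash
mkdir -p pics; ls; cat > h.py <<'E'
import numpy as np, cv2
from bench import monitor, viewer, ctrl
np.set_printoptions(precision=4, suppress=True)
def pts(s, m=None):
    d=s["depth"]; v,u=np.nonzero((d>0) if m is None else (m&(d>0)))
    K=np.array(s["intrinsics"]); z=d[v,u]
    P=np.c_[(u-K[0,2])*z/K[0,0],(v-K[1,2])*z/K[1,1],z]
    T=np.array(s["T"]); return P@T[:3,:3].T+T[:3,3], np.c_[u,v]
E
python3 - <<'E'
from h import *
st=monitor.state(); print(st['t'],st['q'],st['ee_pos'],st['eef_rot'],st['ft_force'])
for c in ["scene","side"]:
    s=viewer.snapshot(c); cv2.imwrite(f"pics/{c}0.png",s["img"]); np.savez(f"{c}0.npz",**s)
    print(c,np.array(s["T"]))
    for q in ["block_plane","case","lid_edge","tape_electrical","catch_roller"]:
        for o in viewer.outline_of(c,q):
            P,_=pts(s,o["region"]); 
            if len(P): print(c,q,round(o["p"],2),o["at"],len(P),np.percentile(P,[2,50,98],axis=0).round(3).tolist())
E
```

```text
pics
0.0 [ 1.4065  0.5083 -0.2375  1.5011  0.1257  1.1489 -0.1548] [ 0.1664 -0.602   0.2474] [[ 0.9638  0.2665 -0.0005]
 [ 0.2665 -0.9638  0.0017]
 [-0.0001 -0.0018 -1.    ]] [ 0.5429 -0.5319  0.2952]
scene [[-0.8057 -0.4453  0.3905  0.0437]
 [-0.5923  0.6008 -0.5369  0.9086]
 [ 0.0044 -0.6639 -0.7478  1.0662]
 [ 0.      0.      0.      1.    ]]
scene block_plane 0.89 [313.6, 271.4] 542 [[0.369, 0.377, 0.0], [0.427, 0.409, 0.016], [0.478, 0.437, 0.037]]
scene block_plane 0.71 [337.9, 228.5] 552 [[0.432, 0.153, 0.002], [0.462, 0.239, 0.018], [0.502, 0.294, 0.049]]
scene block_plane 0.56 [247.2, 356.2] 771 [[0.369, 0.673, 0.0], [0.416, 0.712, 0.017], [0.467, 0.755, 0.038]]
scene case 0.59 [379.0, 141.0] 2381 [[0.445, -0.318, 0.001], [0.554, -0.208, 0.041], [0.621, -0.092, 0.192]]
scene lid_edge 0.76 [368.2, 123.6] 667 [[0.571, -0.293, 0.02], [0.596, -0.175, 0.137], [0.629, -0.088, 0.195]]
scene tape_electrical 0.46 [356.1, 182.1] 191 [[0.497, -0.016, -0.004], [0.525, 0.009, 0.014], [0.551, 0.038, 0.021]]
scene catch_roller 0.54 [371.2, 123.8] 596 [[0.572, -0.288, 0.068], [0.596, -0.177, 0.139], [0.626, -0.088, 0.194]]
side [[ 0.8742 -0.2312  0.4269 -0.1748]
 [-0.4854 -0.44    0.7556 -1.0732]
 [ 0.0131 -0.8677 -0.4968  0.8947]
 [ 0.      0.      0.      1.    ]]
side block_plane 0.68 [392.8, 244.1] 2631 [[0.481, -0.328, -0.0], [0.598, -0.25, 0.071], [0.632, -0.161, 0.191]]
side block_plane 0.66 [271.3, 197.7] 202 [[0.373, 0.365, -0.002], [0.432, 0.398, 0.013], [0.49, 0.447, 0.037]]
side block_plane 0.64 [243.6, 166.1] 117 [[0.371, 0.666, -0.004], [0.406, 0.692, 0.008], [0.457, 0.76, 0.035]]
side block_plane 0.61 [302.1, 207.6] 340 [[0.435, 0.138, 0.001], [0.466, 0.208, 0.02], [0.503, 0.272, 0.045]]
side case 0.82 [391.5, 246.2] 2537 [[0.483, -0.328, 0.002], [0.599, -0.249, 0.074], [0.631, -0.161, 0.191]]
side lid_edge 0.83 [396.9, 230.2] 1337 [[0.59, -0.298, 0.066], [0.609, -0.236, 0.134], [0.63, -0.16, 0.192]]
```

View pics/scene0.png

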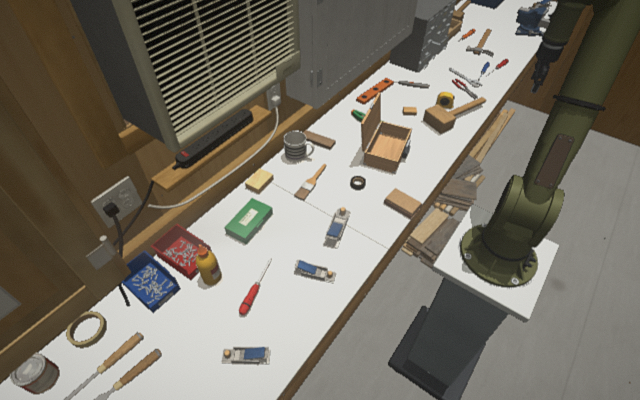

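View pics/side0.png

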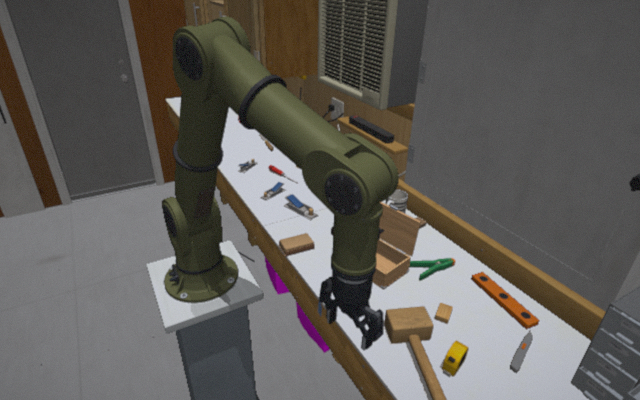

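Candidates for the plane: A (338,228), ~160 mm long and 49 mm high; B (313,271), ~110 mm long and 37 mm high; C (247,356), ~100 mm long and 38 mm high. A is the largest, so I choose A. The case is at (385,140) with its lid open, and the tape is at (357,183).

```bash
cat > m.py <<'E'
from h import *
s={c:dict(np.load(f"{c}0.npz")) for c in ["scene","side"]}
cv2.imwrite("pics/crop0.png",cv2.resize(s["scene"]["img"][100:290,270:470],None,fx=3,fy=3,interpolation=cv2.INTER_CUBIC))
for c in s:
    P,_=pts(s[c])
    for nm,(x0,x1,y0,y1,z0,z1) in dict(planeA=(.40,.53,.1,.34,.006,.06),B=(.34,.52,.33,.48,.006,.06),C=(.34,.5,.64,.78,.006,.06),rim=(.42,.66,-.36,-.05,.058,.07),body=(.42,.66,-.36,-.05,.01,.066),lid=(.52,.68,-.36,-.05,.09,.25)).items():
        Q=P[(P>[x0,y0,z0]).all(1)&(P<[x1,y1,z1]).all(1)]
        if len(Q)<10: continue
        r=cv2.minAreaRect(Q[:,:2].astype(np.float32)*1000)
        print(c,nm,len(Q),np.round(r[0]),np.round(r[1]),round(r[2],1),Q[:,2].max().round(3))
        if nm=="lid":
            m=Q.mean(0); n=np.linalg.svd(Q-m)[2][2]; print(" lid mean,normal",m,n,Q.min(0),Q.max(0))
E
python3 m.py
```

```text
scene planeA 456 [458. 241.] [ 60. 200.] 20.7 0.053
scene B 422 [421. 394.] [122. 117.] 76.5 0.04
scene C 580 [418. 725.] [132.  78.] 22.6 0.043
scene rim 257 [ 522. -210.] [148. 219.] 11.1 0.07
scene body 1026 [ 524. -235.] [151. 275.] 14.1 0.066
scene lid 537 [ 603. -189.] [ 23. 217.] 13.1 0.204
 lid mean,normal [ 0.5982 -0.1779  0.1498] [-0.9646 -0.2183  0.1482] [ 0.5702 -0.2948  0.09  ] [ 0.6366 -0.0836  0.2038]
side planeA 318 [469. 213.] [ 53. 160.] 20.0 0.049
side B 153 [426. 397.] [124.  43.] 20.1 0.04
side C 82 [418. 706.] [108.  66.] 10.7 0.04
side rim 220 [ 538. -251.] [140. 137.] 14.8 0.07
side body 975 [ 562. -293.] [169. 201.] 30.1 0.066
side lid 1131 [ 610. -221.] [ 28. 161.] 14.6 0.203
 lid mean,normal [ 0.6105 -0.2312  0.1455] [ 0.9629  0.2326 -0.1369] [ 0.586  -0.3015  0.0901] [ 0.6419 -0.1412  0.2028]
```

View pics/crop0.png

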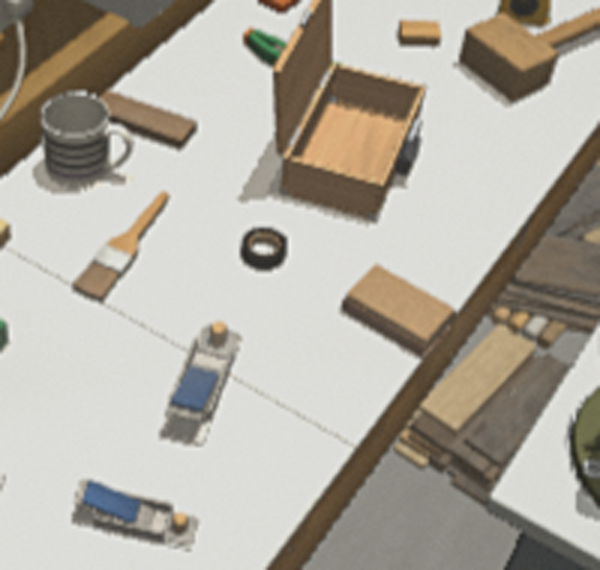

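The crop confirms A: the largest plane, with its knob towards −y, at about (0.469, 0.213) and yaw ~20°. The case is near (0.53, −0.21) with yaw ~13°. I'll swing round above the plane for a wrist view.

carry_out(deltas=[0,-0.2,-0.2,0,0,0,85,0,-0.25,-0.15,0,0,0,85,0,-0.25,-0.15,0,0,0,85,0.295,-0.018,0,0,0,-0.059,85,0.295,-0.018,0,0,0,-0.059,85,0.295,-0.018,0,0,0,-0.059,85,0.295,-0.018,0,0,0,-0.059,85,0.295,-0.018,0,0,0,-0.059,85,0.295,-0.018,0,0,0,-0.059,85,0.295,-0.018,0,0,0,-0.059,85,0.295,-0.018,0,0,0,-0.059,85,0.295,-0.018,0,0,0,-0.059,85,0.295,-0.018,0,0,0,-0.059,85,0.295,-0.018,0,0,0,-0.059,85,0.295,-0.018,0,0,0,-0.059,85,0.295,-0.018,0,0,0,-0.059,85,0,0,0,0,0,0,85])

```text
t: 2.72
ee_pos: [0.4568, 0.1426, 0.3491]
eef_rot: [[-0.31, 0.951, 0.001], [0.951, 0.31, 0.002], [0.002, 0.002, -1.0]]
ft_force: [-0.6, -0.4, 0.5]
opening: 0.085
gripper_force: 0.0
```

```bash
cat > w.py <<'E'
from h import *
import sys
tag=sys.argv[1]
st=monitor.state(); p=np.array(st['ee_pos']); R=np.array(st['eef_rot']); print(st['t'],p,st['q'])
s={}
for c in ["scene","side","wrist"]:
    s[c]=viewer.snapshot(c); np.savez(f"{c}{tag}.npz",**s[c])
cv2.imwrite(f"pics/wrist{tag}.png",s["wrist"]["img"]); print(np.array(s["wrist"]["T"]))
o=viewer.outline_of("wrist","block_plane")
for a in o:
    P,_=pts(s["wrist"],a["region"]); Q=P[P[:,2]>.008]
    if len(Q)<20: continue
    print(a["p"],a["at"],len(Q),Q.min(0),Q.max(0))
    for lo,hi in [(.008,.06),(.008,.028)]:
        q=Q[(Q[:,2]>lo)&(Q[:,2]<hi)]; print(cv2.minAreaRect(q[:,:2].astype(np.float32)*1000))
E
python3 w.py 1
```

```text
2.725 [0.4568 0.1426 0.3491] [ 0.3483  0.2836 -0.9366  1.681   0.2353  1.295  -0.3179]
[[ 0.9534  0.2894  0.0853  0.4384]
 [ 0.3017 -0.9139 -0.2715  0.2072]
 [-0.0006  0.2846 -0.9586  0.474 ]
 [ 0.      0.      0.      1.    ]]
0.59 [352.1, 90.0] 3985 [0.4326 0.1403 0.008 ] [0.5142 0.2979 0.0508]
((472.6303405761719, 219.64132690429688), (47.869956970214844, 155.33717346191406), 17.81793785095215)
((476.8677673339844, 206.45742797851562), (47.869956970214844, 127.64085388183594), 17.81793785095215)
```

View pics/wrist1.png

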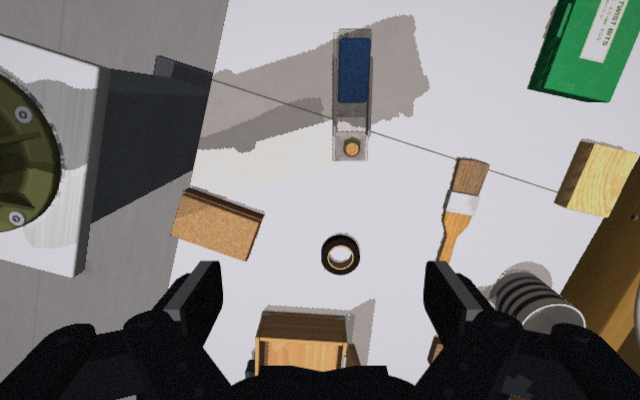

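The wrist picture shows the plane at (352,90), measured 48 mm wide with its centre at (0.473, 0.220) and yaw 17.8°; the tool's yaw is 18.0°. The tape is at (340,255) and the case is at the bottom. I'll move in over the plane.

carry_out(deltas=[0.17,0.097,0.2,0,0,0,80,0.17,0.097,0.2,0,0,0,80,0,0,0.25,0,0,0,80,0,0,0.25,0,0,0,80,0,0,0.2,0,0,0,80,0,0,0.15,0,0,0,80,0,0,0.1,0,0,0,80,0,0,0,0,0,0,80])

```text
t: 3.92
ee_pos: [0.4752, 0.212, 0.0769]
eef_rot: [[-0.298, 0.955, -0.003], [0.955, 0.298, -0.002], [-0.001, -0.003, -1.0]]
ft_force: [0.3, 1.0, 0.6]
opening: 0.0802
gripper_force: 0.0
```

```bash
python3 w.py 2 | grep -v "^\["
```

```text
3.925 [0.4752 0.212  0.0769] [-0.0023  0.6441 -0.7201  1.9794  0.618   0.7525 -0.7916]
 [ 0.2992 -0.9148 -0.2713  0.2829]
 [-0.0005  0.2841 -0.9588  0.2044]
 [ 0.      0.      0.      1.    ]]
0.75 [319.1, 196.2] 19036 [0.4319 0.1396 0.008 ] [0.5153 0.2987 0.051 ]
((472.93304443359375, 219.00686645507812), (48.10883331298828, 156.10601806640625), 17.767566680908203)
((477.12738037109375, 205.91757202148438), (48.10883331298828, 128.61622619628906), 17.767566680908203)
```

carry_out(deltas=[0.037,0,0.14,0,0,0,80,0,0,0.1,0,0,0,80,0,0,0.04,0,0,0,80,0,0,0,0,0,0,45,0,0,0,0,0,0,40,0,0,0,0,0,0,40,0,0,0,0,0,0,40,0,0,0,0,0,0,40], force=70)

```text
t: 5.12
ee_pos: [0.4731, 0.2211, 0.0234]
eef_rot: [[-0.3, 0.954, 0.001], [0.954, 0.3, -0.0], [-0.0, 0.001, -1.0]]
ft_force: [-1.5, -1.0, 5.1]
opening: 0.0461
gripper_force: 72.9
```

carry_out(deltas=[0,0,-0.1,0,0,0,40,0,0,-0.2,0,0,0,40,0,0,-0.25,0,0,0,40,0,0,-0.25,0,0,0,40,0,0,-0.1,0,0,0,40,0,0,0,0,0,0,40])

```text
t: 5.88
ee_pos: [0.4733, 0.221, 0.2036]
eef_rot: [[-0.3, 0.954, 0.002], [0.954, 0.3, 0.0], [-0.0, 0.002, -1.0]]
ft_force: [0.0, 0.2, -7.3]
opening: 0.0461
gripper_force: 75.5
```

```bash
cat > c.py <<'E'
from h import *
import sys
from scipy.optimize import minimize
S=[]
for c in ["scene","side"]:
    for t in sys.argv[1:]:
        s=dict(np.load(f"{c}{t}.npz")); P,_=pts(s); S.append(P)
A=np.vstack(S); A=A[(A>[.4,-.37,-.02]).all(1)&(A<[.7,-.03,.26]).all(1)]
L=A[A[:,2]>.1]; m=L.mean(0)
# model: distance to outer surfaces: box walls (outer/inner), floor and rim, lid plane excluded
def res(p,Q):
    c,s=np.cos(p[2]),np.sin(p[2]); d=Q[:,:2]-p[:2]; X=d@[c,s]; Y=d@[-s,c]; Z=Q[:,2]
    ax,ay=abs(X),abs(Y); e=[]
    inz=np.maximum(0,np.maximum(Z-.064,-Z))
    for hx,hy in [(.065,.105),(.059,.099)]:
        e.append(np.hypot(np.hypot(ax-hx,np.maximum(0,ay-hy)),inz))
        e.append(np.hypot(np.hypot(ay-hy,np.maximum(0,ax-hx)),inz))
    out=np.hypot(np.maximum(0,ax-.065),np.maximum(0,ay-.105))
    e.append(np.hypot(Z-.006,out)); 
    rim=np.hypot(out,np.minimum(np.maximum(0,.059-ax),np.maximum(0,.099-ay))); e.append(np.hypot(Z-.064,rim))
    e.append(np.where(out>0,abs(Z),1)) # bench outside
    return np.min(e,0)
def cost(p,Q): return np.minimum(res(p,Q),.008).mean()
Q=A[A[:,2]<.066]; Q=Q
best=min((minimize(cost,[x,y,w],args=(Q,),method="Nelder-Mead",options=dict(initial_simplex=np.array([[x,y,w],[x+.01,y,w],[x,y+.01,w],[x,y,w+.05]]))) for x in (.52,.535) for y in (-.21,-.195) for w in (.2,.26)),key=lambda r:r.fun)
print(best.x,np.degrees(best.x[2]),best.fun,len(Q))
for P in S:
    q=P[(P>[.4,-.37,-.02]).all(1)&(P<[.7,-.03,.066]).all(1)]; r=minimize(cost,best.x,args=(q,),method="Nelder-Mead"); print(len(q),r.x,r.fun)
p=best.x; c,s=np.cos(p[2]),np.sin(p[2]); d=L[:,:2]-p[:2]; X=d@[c,s]; Y=d@[-s,c]
print("lid local",np.percentile(X,[1,50,99]),np.percentile(Y,[1,99]),L[:,2].max(), np.polyfit(L[:,2],X,1))
E
python3 c.py 0 2; python3 - <<'E'
from h import *
s=viewer.snapshot("side"); cv2.imwrite("pics/side3.png",s["img"])
E
```

```text
[ 0.5271 -0.2122  0.2341] 13.413985431493682 0.0021598545289169472 15011
3985 [ 0.5203 -0.2085  0.2283] 0.0019479142130188088
3209 [ 0.5205 -0.2099  0.2298] 0.001969750905237881
2764 [ 0.5276 -0.2134  0.2342] 0.0022105114677821724
5053 [ 0.5277 -0.2136  0.2337] 0.0021852695150177247
lid local [0.0682 0.077  0.0892] [-0.1066  0.106 ] 0.20377523089768146 [0.1384 0.0565]
```

carry_out(deltas=[-0.14,-0.03,0,0,0,0,40,-0.265,-0.053,0,0,0,0,40,-0.265,-0.053,0,0,0,0,40,-0.265,-0.053,0,0,0,0,40,-0.265,-0.053,0,0,0,0,40,-0.265,-0.053,0,0,0,0,40,-0.265,-0.053,0,0,0,0,40,-0.265,-0.053,0,0,0,0,40,-0.14,-0.03,0,0,0,0,40,0,0,0,0,0,0.034,40,0,0,0,0,0,0,40])

```text
t: 7.3
ee_pos: [0.5181, -0.2121, 0.2004]
eef_rot: [[-0.232, 0.973, -0.003], [0.973, 0.232, 0.002], [0.002, -0.003, -1.0]]
ft_force: [-0.3, 0.6, -6.0]
opening: 0.0469
gripper_force: 75.3
```

```bash
python3 w.py 4 | head -1; cat > j.py <<'E'
import cv2,sys
a=cv2.imread(sys.argv[1])
E
python3 - <<'E'
from h import *
a=np.load("side4.npz")["img"][80:300,280:520]; b=np.load("wrist4.npz")["img"]
cv2.imwrite("pics/c4.png",np.vstack([cv2.resize(a,(400,366)),cv2.resize(b,(400,250))])[:600])
E
```

```text
7.3 [ 0.5181 -0.2121  0.2004] [ 0.8704  0.5496 -0.8307  1.7384  0.4561  1.0622  0.1176]
```

View pics/c4.png

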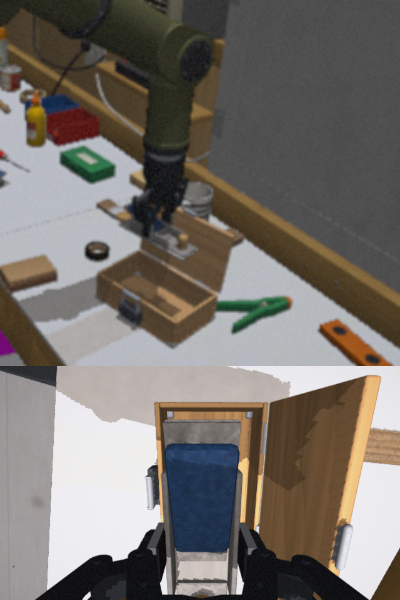

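The side view shows the plane held level over the open case. In the wrist view the heel is inside the case opening, with the +y wall at the top and the lid on the right. I'll refine the case pose from the wrist depth.

```bash
cat >> c.py <<'E'
s=dict(np.load("wrist4.npz")); P,_=pts(s); q=P[(P>[.4,-.37,-.02]).all(1)&(P<[.7,-.03,.066]).all(1)]
r=minimize(cost,best.x,args=(q,),method="Nelder-Mead"); print("wrist",len(q),r.x,r.fun)
p=r.x; c,s_=np.cos(p[2]),np.sin(p[2]); d=P[:,:2]-p[:2]; X=d@[c,s_]; Y=d@[-s_,c]
k=(P[:,2]>.15)&(abs(X)<.045)&(abs(Y)<.12); print("plane local y max",Y[k].max(),"x",np.percentile(X[k&(Y>.03)],[1,99]), P[k,2].max())
E
python3 c.py 0 2
```

```text
[ 0.5271 -0.2122  0.2341] 13.413985431493682 0.0021598545289169472 15011
3985 [ 0.5203 -0.2085  0.2283] 0.0019479142130188088
3209 [ 0.5205 -0.2099  0.2298] 0.001969750905237881
2764 [ 0.5276 -0.2134  0.2342] 0.0022105114677821724
5053 [ 0.5277 -0.2136  0.2337] 0.0021852695150177247
lid local [0.0682 0.077  0.0892] [-0.1066  0.106 ] 0.20377523089768146 [0.1384 0.0565]
wrist 40974 [ 0.5303 -0.2111  0.2338] 0.0006528625498568773
plane local y max 0.08113175245702797 x [-0.0327  0.0125] 0.27743229964998206
```

carry_out(deltas=[0,0.04,0,0,0,0,40,0,0,0.15,0,0,0,40,0,0,0.2,0,0,0,40,0,0,0.2,0,0,0,40,0,0,0.15,0,0,0,40,0,0,0.08,0,0,0,40,0,0,0.04,0,0,0,40,0,0,0,0,0,0,40])

```text
t: 8.5
ee_pos: [0.5275, -0.2101, 0.0386]
eef_rot: [[-0.232, 0.973, 0.001], [0.973, 0.232, -0.0], [-0.0, 0.001, -1.0]]
ft_force: [-0.7, -0.0, -6.6]
opening: 0.0462
gripper_force: 75.2
```

carry_out(deltas=[0,0,0.03,0,0,0,40,0,0,0.01,0,0,0,40,0,0,0.005,0,0,0,40,0,0,0,0,0,0,40])

```text
t: 9.0
ee_pos: [0.5271, -0.2103, 0.0295]
eef_rot: [[-0.232, 0.973, 0.0], [0.973, 0.232, -0.0], [-0.0, 0.0, -1.0]]
ft_force: [-0.5, 0.3, -5.8]
opening: 0.0467
gripper_force: 75.4
```

carry_out(deltas=[0,0,0.005,0,0,0,40,0,0,0.004,0,0,0,40,0,0,0,0,0,0,40])

```text
t: 9.38
ee_pos: [0.5271, -0.2103, 0.0295]
eef_rot: [[-0.232, 0.973, 0.001], [0.973, 0.232, -0.002], [-0.002, 0.0, -1.0]]
ft_force: [-5.2, 0.1, 14.2]
opening: 0.0464
gripper_force: 77.9
```

Contact made. I'll open to 60 mm and rise.

carry_out(deltas=[0,0,-0.005,0,0,0,52,0,0,0,0,0,0,58,0,0,0,0,0,0,60,0,0,0,0,0,0,60,0,0,-0.05,0,0,0,60,0,0,-0.15,0,0,0,60,0,0,-0.25,0,0,0,60,0,0,-0.25,0,0,0,60,0,0,-0.25,0,0,0,60,0,0,-0.25,0,0,0,60,0,0,0,0,0,0,60])

```text
t: 10.75
ee_pos: [0.5282, -0.2099, 0.2725]
eef_rot: [[-0.232, 0.973, 0.005], [0.973, 0.232, -0.002], [-0.003, 0.005, -1.0]]
ft_force: [0.8, 0.1, 0.0]
opening: 0.0601
gripper_force: 0.0
```

```bash
python3 w.py 5 | tail -4; sed -i 's/wrist4/wrist5/' c.py; python3 c.py 0 2|tail -2; python3 - <<'E'
from h import *
s=dict(np.load("wrist5.npz")); P,_=pts(s); p=np.array([.5303,-.2111,.2338]); c,w=np.cos(p[2]),np.sin(p[2])
d=P[:,:2]-p[:2]; X=d@[c,w]; Y=d@[-w,c]; Z=P[:,2]
k=(abs(X)<.055)&(abs(Y)<.095)&(Z>.018)&(Z<.1); print("plane in box",k.sum(),cv2.minAreaRect(np.c_[X,Y][k].astype(np.float32)*1000),Z[k].max())
k=(X>.055)&(X<.16)&(abs(Y)<.11)&(Z>.09); L=np.c_[X,Y,Z][k]; print("lid",k.sum(),np.percentile(L,[1,99],axis=0),np.polyfit(L[:,2],L[:,0],1))
E
```

```text
((528.203857421875, -210.82186889648438), (47.472572326660156, 158.31776428222656), 13.425992965698242)
0.65 [440.7, 158.4] 19532 [ 0.5544 -0.3224  0.0116] [ 0.7332 -0.0886  0.2988]
((669.9920043945312, -278.4809265136719), (9.085219383239746, 148.04638671875), 57.10251998901367)
((729.2887573242188, -317.3665466308594), (9.211678504943848, 4.737502574920654), 68.6343994140625)
lid local [0.0682 0.077  0.0892] [-0.1066  0.106 ] 0.20377523089768146 [0.1384 0.0565]
wrist 55391 [ 0.5302 -0.211   0.2339] 0.0014334090785722744
plane in box 3993 ((-1.7506866455078125, 5.029083251953125), (48.01528549194336, 145.02906799316406), 0.10121748596429825) 0.05748242094601186
lid 20146 [[ 0.0554 -0.0491  0.0928]
 [ 0.0901  0.1031  0.3351]] [-0.0628  0.087 ]Traceback (most recent call last):
  File "c.py", line 34, in <module>
    k=(P[:,2]>.15)&(abs(X)<.045)&(abs(Y)<.12); print("plane local y max",Y[k].max(),"x",np.percentile(X[k&(Y>.03)],[1,99]), P[k,2].max())
                                                                                        ~~~~~~~~~~~~~^^^^^^^^^^^^^^^^^^^^^
    return _quantile_unchecked(
        a, q, axis, out, overwrite_input, method, keepdims, weights)
    return _ureduce(a,
                    func=_quantile_ureduce_func,
    ...<5 lines>...
                    overwrite_input=overwrite_input,
                    method=method)
    r = func(a, **kwargs)
    result = _quantile(arr,
                       quantiles=q,
    ...<2 lines>...
                       out=out,
                       weights=wgt)
    slices_having_nans = np.isnan(arr[-1, ...])
                                  ~~~^^^^^^^^^
IndexError: index -1 is out of bounds for axis 0 with size 0
```

View pics/wrist5.png

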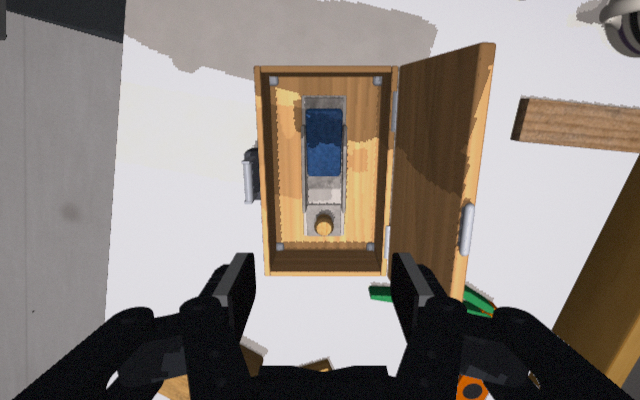

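The plane sits flat in the case, with its top at 57.5 mm (= 51 + 6), at local x −2 mm and roughly centred in y. The catch is on the left at (248,183) and the lid's striker is at (467,230). I'll shut the fingers and go over and behind the lid.

carry_out(deltas=[0,0,-0.05,0,0,0,0,0,0.2,0,0,0,0,0,0,0.25,0,0,0,0,0,0,0.2,0,0,0,0,0,0,0,0.15,0,0,0,0,0,0,0,0,0,0,0], force=40)

```text
t: 11.7
ee_pos: [0.6523, -0.1799, 0.2458]
eef_rot: [[-0.233, 0.972, -0.006], [0.972, 0.233, 0.001], [0.002, -0.005, -1.0]]
ft_force: [-0.2, -0.2, 1.1]
opening: -0.0004
gripper_force: 0.0
```

carry_out(deltas=[0,0,0.15,0,0,0,0,0,0,0.15,0,0,0,0,0,0,0.055,0,0,0,0,0,0,0,0,0,0,0])

```text
t: 12.2
ee_pos: [0.6533, -0.1805, 0.1779]
eef_rot: [[-0.231, 0.973, -0.0], [0.973, 0.231, 0.0], [0.0, -0.0, -1.0]]
ft_force: [0.6, -0.3, 1.0]
opening: -0.0
gripper_force: 0.0
```

carry_out(deltas=[0,-0.055,0,0,0,0,0,0,-0.055,0,0,0,0,0,0,-0.055,0,0,0,0,0,0,-0.055,0,0,0,0,0,0,-0.05,0,0,0,0,0,0,-0.052,0,0,0,0,0,0,-0.052,0,0,0,0,0,0,-0.053,0.007,0,0,0,0,0,-0.053,0.008,0,0,0,0,0,-0.053,0.02,0,0,0,0,0,-0.053,0.02,0,0,0,0,0,-0.05,0.032,0,0,0,0,0,-0.05,0.032,0,0,0,0,0,0,0,0,0,0,0])

```text
t: 13.95
ee_pos: [0.5184, -0.2124, 0.1529]
eef_rot: [[-0.231, 0.973, -0.002], [0.973, 0.231, -0.0], [0.001, -0.002, -1.0]]
ft_force: [0.2, 0.0, 0.1]
opening: -0.0003
gripper_force: 0.0
```

```bash
cat > lid.py <<'E'
from h import *
st=monitor.state(); p=np.array([.5303,-.2111,.2338]); c,w=np.cos(p[2]),np.sin(p[2])
d=np.array(st['ee_pos'])[:2]-p[:2]; print(st['t'],"tool local",d@[c,w],d@[-w,c],st['ee_pos'][2],st['ft_force'])
s=viewer.snapshot("wrist"); cv2.imwrite("pics/lid%.0f.png"%(100*st['t']),s["img"]); P,_=pts(s)
d=P[:,:2]-p[:2]; X=d@[c,w]; Y=d@[-w,c]; Z=P[:,2]
k=(X>-.06)&(X<.055)&(Y>.04)&(Y<.1)&(Z>.068)&(Z<.22)
a=np.polyfit(X[k],Z[k],1) if k.sum()>50 else None; print(k.sum(),a, a is not None and np.arctan(-a[0]), k.sum() and Z[k].max(), k.sum() and np.median(Z[k]-.0745))
E
python3 lid.py
```

```text
13.95 tool local -0.01183826970479379 0.0015075794209697415 0.15288622145686792 [0.171  0.0053 0.119 ]
28121 [-0.6886  0.1222] 0.6030330857924373 0.1482202328993947 0.05165541835026009
```

The lid follows, at 0.603 rad as predicted. I'll continue down.

carry_out(deltas=[0,-0.034,0.04,0,0,0,0,0,-0.034,0.04,0,0,0,0,0,-0.022,0.055,0,0,0,0,0,-0.022,0.055,0,0,0,0,0,-0.012,0.045,0,0,0,0,0,0,0,0,0,0,0])

```text
t: 14.75
ee_pos: [0.4952, -0.2176, 0.1058]
eef_rot: [[-0.232, 0.973, -0.002], [0.973, 0.232, 0.001], [0.001, -0.001, -1.0]]
ft_force: [0.4, -0.2, 0.9]
opening: 0.0001
gripper_force: 0.0
```

```bash
python3 lid.py
```

```text
14.75 tool local -0.035626334858715754 0.0018486233873573972 0.10576451819126623 [ 0.3729 -0.1763  0.8764]
40334 [-0.1229  0.0826] 0.12224235728854078 0.0919715871048189 0.008846246629799007
```

carry_out(deltas=[0,0,0.02,0,0,0,0,0,0,0.015,0,0,0,0,0,0,0.01,0,0,0,0])

```text
t: 15.18
ee_pos: [0.4959, -0.2177, 0.0986]
eef_rot: [[-0.232, 0.973, 0.0], [0.973, 0.232, -0.001], [-0.001, -0.0, -1.0]]
ft_force: [-4.1, 0.4, 11.1]
opening: 0.0004
gripper_force: 5.5
```

carry_out(deltas=[0,0,0.007,0,0,0,0,0,0,0.007,0,0,0,0,0,0,0.007,0,0,0,0])

```text
t: 15.55
ee_pos: [0.4961, -0.2176, 0.0934]
eef_rot: [[-0.232, 0.973, 0.001], [0.973, 0.232, 0.0], [-0.0, 0.001, -1.0]]
ft_force: [-0.2, -0.5, 0.7]
opening: -0.0002
gripper_force: 0.0
```

The force fell off, so it snapped. A light press to confirm, then retreat and look.

carry_out(deltas=[0,0,0.008,0,0,0,0,0,0,0.006,0,0,0,0,0,0,-0.05,0,0,0,0,0,0,-0.2,0,0,0,0,0,0,-0.25,0,0,0,0,0,0,-0.25,0,0,0,0,0,0,0,0,0,0,0])

```text
t: 16.42
ee_pos: [0.4979, -0.2174, 0.2447]
eef_rot: [[-0.232, 0.973, 0.007], [0.973, 0.232, -0.002], [-0.004, 0.006, -1.0]]
ft_force: [0.1, 0.3, -0.6]
opening: -0.0002
gripper_force: 0.0
```

```bash
python3 lid.py; ls pics | tail -3; cp pics/lid1*.png /tmp; ls -t pics/lid* | head -1 | xargs -I{} cp {} pics/final.png
```

```text
16.425 tool local -0.032945440801725505 0.001348153158320826 0.24468415582618408 [ 0.1461  0.2761 -0.5906]
10553 [0.0007 0.0744] -0.0007155526612217209 0.07699560453918536 -0.00013807168189565455
wrist2.png
wrist4.png
wrist5.png
```

View pics/final.png

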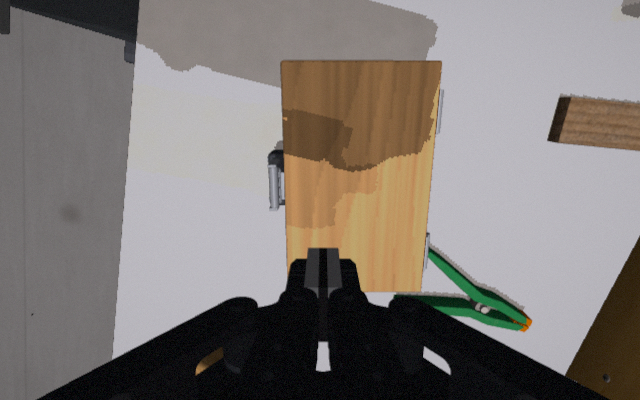

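The lid is flat and shut at 0.000 rad with its face at 74.4 mm; the roller at (275,185) is over the striker.

```bash
python3 -c "
from bench import ctrl; print(ctrl.close_job())"
```

```text
the job is handed in; nothing more can be done
None
```

The block plane is flat on its sole inside the case and the lid is snapped shut behind the catch (lid angle about 0 rad). The other things were not touched, and the job was handed in at about 16.5 s.

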